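Draw three spacer plates from the lever dispenser

ROBOT

A 6-joint arm with a two-finger parallel gripper is mounted at the origin on the work surface. World frame = base frame: x ahead of the robot, y to its left, z up, the work surface at z = 0. Lengths are in m, angles in rad, forces in N, time in s.
With the tool pointing down it reaches from about 0.25 to 0.85 m from the base axis. Payload 12.5 kg.
Tool frame: the origin (TCP) lies at the very end of the fingers, on their centre line; the grasp point (between the pads) lies 19 mm behind it; z points along the fingers, y is the line along which they close (so a half turn about z gives the same grasp; the last joint's range is limited). The gripper opens to 93 mm and grips with 3 to 60 N. Pads are 15 mm wide; open, the fingers measure 128 mm over their backs; the gripper's body (75 mm by 188 mm) begins 65 mm behind the grasp point.
Start: joints at [1.173, 0.351, 1.652, -0, 1.139, -0.085], TCP at [0.169, 0.523, 0.219] pointing down, gripper open.
Joint ranges: [-2.75, 2.75], [-0.79, 2.1], [0.01, 2.65], [-1.57, 4.71], [0.07, 3.14], [-2.87, 2.87]. Speed limits (rad/s): [2.22, 2.22, 2.79, 3.14, 3.14, 3.14].

INTERFACE

Orientations are given as a unit quaternion [w, x, y, z].
In Python, from bench import ctrl gives the robot as it stands.
- The arm moves only by the shell command python3 -m pendant 'ROWS' [FORCE]. ROWS is text: rows parted by semicolons, each of 5 numbers parted by spaces: the opening, from 0 (shut) to 1 (fully open), then the shift along the tool's x, y, z in mm, then the turn about the tool's z in degrees. A call has exactly 10 rows; each row shifts and turns the commanded pose from where the row before left it, along the tool's axes as they then stand; what a row does not reach is not made up. A row lasts 1/8 s, in which the tool goes at most 62.5 mm and 10.7 degrees, less where a joint would pass 70% of its speed; a pose out of reach is approached as far as the arm can. A call is refused whole if a number of a shift passes 62.5 or a number of a turn 10.7, either way. A call with a gripper value outside its range is refused whole. The fingers move at their own pace and stop on an object; FORCE is the grip in N (left out, the last holds). Time passes only in rows, so rows that do not move let the fingers close, or fill a call up. It gives the time, the measured TCP pose, the force, the opening and the grip force at its end, in the units of the state.
- ctrl.read_state(): the state, without advancing time (a new reading comes with each control period).
- ctrl.capture(name): name is "scene" or "top"; returns a dict with "color" (480x640x3 uint8, blue, green, red), "fov_y" (degrees; the focal length in pixels is half the picture's height over the tangent of half this angle, whatever the lens; pixels are square), "cx", "cy" (the principal point, pixels), "R" (3x3) and "t" (3): a world point X has camera coordinates R X + t. Camera axes: x right, y down, z forward; pixel columns grow to the right and rows downward; lengths in m; the calibration is good to about 2 mm. A picture is of the moment at which its call begins. There is no depth.
- ctrl.finish_job(): hands the job in; it is judged then, once.
The state is a dict: "time": time; "qpos": joint angles; "joint_velocities": joint speeds; "joint_efforts": joint torques, N m; "eef_pos": TCP position; "tcp_rot": TCP orientation; "force": force on the tool from outside, world axes, zero at the start; "torque": the same for the moment, N m; "grip_width": finger opening in m; "gripper_force": force on a finger pad.
Only numpy, scipy, OpenCV 4.12 (cv2) and the standard library are available. Lean on these libraries where they do the work, as an engineer would, in place of code of your own. Each camera call takes 0.05 s, during which the arm holds its last target. There are 200 camera calls.

TASK

Slide the yellow tray under the dispenser's mouth until it sits squarely home against the foot. Then draw exactly three plates into it: press the orange lever three times, each time right down onto its stop and letting it come all the way back up, without leaning hard on it. Leave the other three plates in the shaft, and do not disturb the other things on the bench.

Things in the scene. Friction and masses are not known exactly. Their poses are not given: they have to be found in the camera images.
- dispenser: green plate dispenser bolted to the table. Origin on the table under the centre of its plate shaft, z up; mouth faces its -y, lever on its -x side. Square shaft, outside 50 x 50 mm, open top at z = 153 mm, front viewing gap 21 mm; six plates lie on the chute floor at z = 65 mm. A pusher driven by the lever shoves the lowest plate to -y through a slot
- mouth (a point): middle of the chute floor's edge, over which the plates fall (dispenser frame 0, -25, 65 mm); the floor overhangs the foot by 60 mm
- foot_face (a point): point at table height on the upright front face of the dispenser's foot block, at (0, 35, 0) mm in the dispenser's frame. The face is 57 mm high and spans x = -95 to +60 mm; the space between it and the mouth's edge, below the chute floor (57 mm clear), is for the tray
- lever: orange arm with a black pad at its free end; origin on its hinge at (-75, 115, 105) mm in the dispenser's frame, axis along the dispenser's x. Press the pad downward; it springs back up by itself. About 4 N starts it, 9 N near the bottom (more while a plate is shoved), then it meets a solid stop; never lean on it with over 40 N. A plate drops only near the end of the stroke; a half stroke leaves it jutting out and can jam
- lever_pad (a point): centre of the top of the black pad (36 mm wide, 42 mm along the arm, 145 mm from the hinge). At rest at (-75, -17, 165) mm in the dispenser's frame, sloping up towards -y at 0.36 rad. It bottoms 59 to 82 mm lower, having moved up to 12 mm to -y, when the arm meets a round-topped steel bolt 65 mm in front of the hinge; that bolt is set differently each time: feel for it
- tray: yellow open catch tray, 120 mm (its x) by 160 mm (its y), 28 mm high, walls and floor 4 mm, 0.3 to 0.55 kg, loose on the table in front of the mouth, roughly square to it. Origin at the centre of its underside. Home, its +y wall touches the foot's face: origin at about (0, -45) mm in the dispenser's frame, axes parallel to the dispenser's; within 35 mm of centre in x will do
- plate1: aluminium spacer plate 40 x 40 x 12 mm, about 50 g, number 1 from the bottom of the stack of six in the shaft; origin at the centre of its underside
- plate2: the same kind of plate, number 2 from the bottom
- plate3: the same kind of plate, number 3 from the bottom
- plate4: the same kind of plate, number 4 from the bottom
- plate5: the same kind of plate, number 5 from the bottom
- plate6: the same kind of plate, number 6 from the bottom
- coupling_a: loose bare steel shaft coupling standing upright, 42 mm across, 75 mm high, beside the tray's track; origin at its foot; leave alone
- coupling_b: loose rust-brown shaft coupling standing upright, 42 mm across, 75 mm high, beside the tray's track; origin at its foot; leave alone
- flange: loose dark brown pipe flange lying flat, ring 96 mm across, 14 mm high; leave alone
- wrench: loose steel wrench lying on the table, about 0.2 m long; leave alone
- hammer: loose hammer lying on the table; leave alone
- oil_can: loose red can, 60 mm across, 130 mm high, origin at its foot; leave alone
- carton: loose open cardboard box, 130 x 170 x 70 mm; leave alone
Things that resemble listed ones, but are neither listed nor needed, are in the scene too. There is more than one size of the tray; the one meant has the size given above.

How it is judged:
By the outcome, as a careful person would: the job done as asked, in the order asked, and still so for the second after the job is handed in, with the robot touching nothing.
It also fails if it takes over 72 s, if anything falls off the work surface, if the arm or the gripper's body presses on something with over 40 N, if the wrist force passes 120 N, or if a joint passes its speed limit or range.

## Working session

There is one attempt and no reset: what is moved stays moved. The work goes in short steps, Python scripts to look and compute and a shell command to move; the robot and the scene stay as the last step left them, time stands still between calls to the robot, and variables do not carry over. Pictures are saved under pics/ and viewed, at most 10 in all, crops included, and the job is handed in when it is done.

```bash
mkdir -p pics; ls; cat > h.py <<'E'
import numpy as np, cv2
from bench import ctrl
def cap(n,f=None):
    c=ctrl.capture(n)
    c['f']=240/np.tan(np.radians(c['fov_y'])/2)
    c['R']=np.array(c['R']);c['t']=np.array(c['t'])
    if f: cv2.imwrite('pics/'+f,c['color'])
    return c
def ray(c,u,v):
    d=c['R'].T@np.array([(u-c['cx'])/c['f'],(v-c['cy'])/c['f'],1]); return -c['R'].T@c['t'],d
def onz(c,u,v,z):
    o,d=ray(c,u,v); return o+d*(z-o[2])/d[2]
def proj(c,X):
    p=c['R']@np.array(X)+c['t']; return p[:2]/p[2]*c['f']+[c['cx'],c['cy']]
E
python3 - <<'E'
from h import *
a=cap('scene','s0.png');b=cap('top','t0.png')
import pickle;pickle.dump((a,b),open('c0.pkl','wb'))
for c in (a,b): print(c['f'],c['cx'],c['cy'],-c['R'].T@c['t'],c['R'].round(2))
s=ctrl.read_state();print(s)
E
```

```text
pics
559.9122235862959 320.6189700339828 241.48790861577226 [ 1.11019845 -0.95705559  0.87827808] [[ 0.86  0.51  0.01]
 [ 0.3  -0.49 -0.82]
 [-0.41  0.71 -0.57]]
471.5998071450763 313.62017010647054 246.3936116109978 [ 0.32823164 -0.01676736  1.41014627] [[ 0.02 -1.    0.  ]
 [-0.98 -0.02 -0.2 ]
 [ 0.2  -0.   -0.98]]
{'time': 0.1, 'qpos': array([ 1.17340481e+00,  3.51176669e-01,  1.65234655e+00, -3.19405239e-05,
        1.13907659e+00, -8.46380316e-02]), 'joint_velocities': array([-0.00068233, -0.00135993, -0.00112863,  0.00016863, -0.00165523,
       -0.00163983]), 'joint_efforts': array([-4.60492026e-05, -4.98028886e+01, -2.85705310e+01,  7.00543541e-02,
        2.38398666e-02, -4.66005270e-05]), 'eef_pos': array([0.16911107, 0.52304199, 0.21816352]), 'tcp_rot': array([-1.06115494e-04,  1.55733564e-01,  9.87798969e-01, -4.92483270e-04]), 'force': array([-0.61885887, -1.1118221 , -0.13275466]), 'torque': array([ 0.0345006 ,  0.02869908, -0.02947537]), 'gripper_force': 0.0, 'grip_width': 0.09284772553341714}
```

View pics/s0.png

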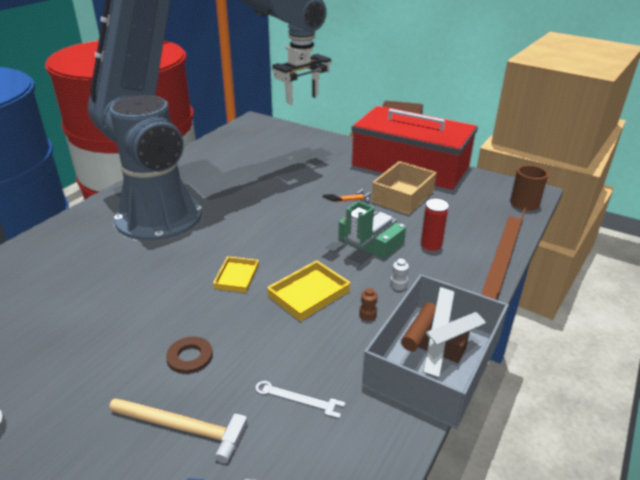

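View pics/t0.png

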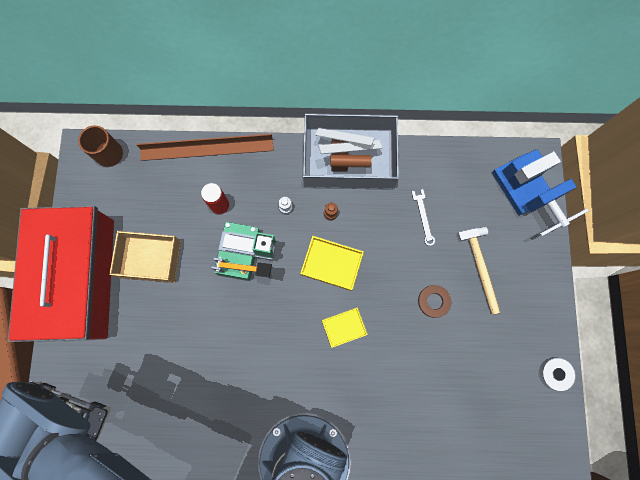

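The scene view shows the dispenser at (365,225) and the big yellow tray at (309,290). In the top view the dispenser shaft is at (263,243), the lever pad at (264,269), the big tray at (332,263), and the couplings at (286,205) and (331,211). I'll zoom in.

```bash
python3 - <<'E'
import pickle,cv2,numpy as np
from h import *
a,b=pickle.load(open('c0.pkl','rb'))
A=cv2.resize(a['color'][180:340,240:440],None,fx=4,fy=4,interpolation=cv2.INTER_CUBIC)[:600]
B=cv2.resize(b['color'][190:310,200:380],None,fx=4.4,fy=4.4,interpolation=cv2.INTER_CUBIC)
cv2.imwrite('pics/sA.png',A);cv2.imwrite('pics/tB.png',B)
for n,c in (('scene',a),('top',b)):
    hsv=cv2.cvtColor(c['color'],cv2.COLOR_BGR2HSV)
    m=cv2.inRange(hsv,(22,120,90),(34,255,255))
    for k in cv2.findContours(m,cv2.RETR_EXTERNAL,cv2.CHAIN_APPROX_NONE)[0]:
        if cv2.contourArea(k)<300: continue
        ap=cv2.approxPolyDP(k,4,True)[:,0]
        print(n,cv2.contourArea(k),ap.tolist())
        P=np.array([onz(c,*p,0.028)[:2] for p in k[:,0].astype(float)],np.float32)*1000
        print(cv2.minAreaRect(P))
E
```

```text
scene 2731.0 [[349, 282], [315, 261], [269, 286], [268, 295], [301, 320], [347, 292]]
((567.11083984375, -82.79454803466797), (178.72891235351562, 142.60812377929688), 73.57563018798828)
scene 1069.5 [[227, 257], [215, 288], [246, 291], [257, 260]]
((383.7203369140625, -126.02824401855469), (87.83015441894531, 127.99700164794922), 20.437911987304688)
top 1064.5 [[357, 308], [322, 320], [331, 347], [366, 334]]
((371.2688293457031, -109.53883361816406), (83.44407653808594, 111.16983795166016), 20.55682373046875)
top 2094.0 [[312, 236], [300, 273], [351, 289], [363, 252]]
((559.9869995117188, -71.6930923461914), (160.9415283203125, 121.1102294921875), 73.58615112304688)
```

View pics/sA.png

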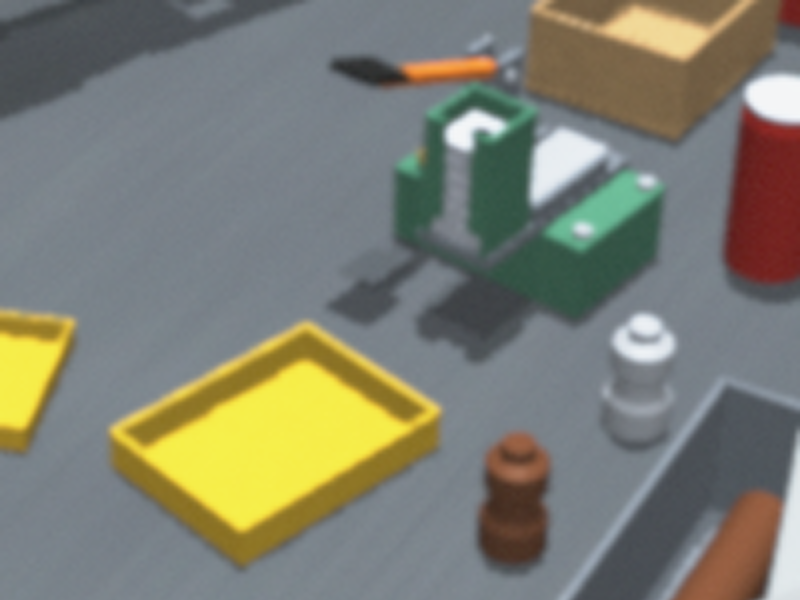

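View pics/tB.png

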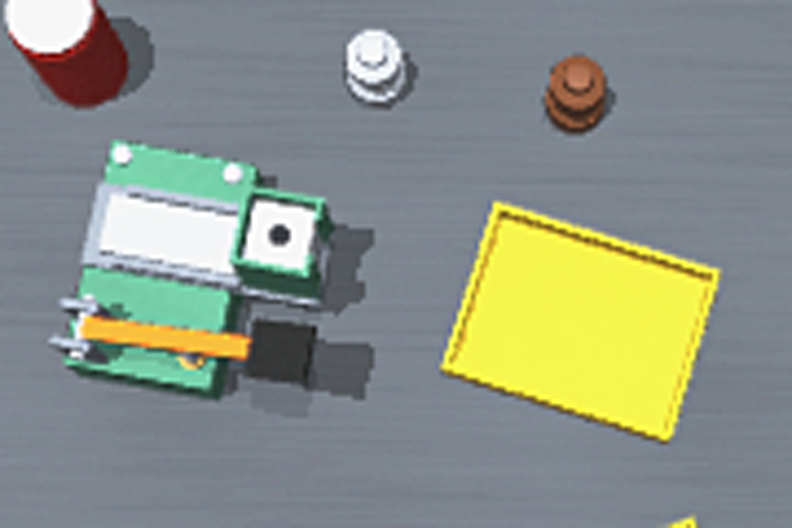

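The crops show the rim of the dispenser shaft around crop (283,235), the foot's front edge from about crop (258,165) to (224,388), and the pad at crop (282,350). Next I'll turn these into coordinates and check them against the known sizes.

```bash
python3 - <<'E'
import pickle,cv2,numpy as np
from h import *
a,b=pickle.load(open('c0.pkl','rb'))
T=lambda x,y:(200+x/4.4-0.4,190+y/4.4-0.4)
S=lambda x,y:(240+x/4-.4,180+y/4-.4)
W=lambda c,p,z:(onz(c,*p,z)*1000).round(0)[:2]
print('foot front', W(b,T(258,165),.057),W(b,T(224,388),.057),'back',W(b,T(110,142),.057),W(b,T(70,358),.057))
print('foot S front+x top',W(a,S(577,235),.057),'bot',W(a,S(577,322),0),'back+x top',W(a,S(663,183),.057))
hsv=cv2.cvtColor(b['color'],cv2.COLOR_BGR2HSV)
def blobs(c,lo,hi,box,z,mn=20):
    hsv=cv2.cvtColor(c['color'],cv2.COLOR_BGR2HSV);m=cv2.inRange(hsv,lo,hi);k=np.zeros_like(m);x0,y0,x1,y1=box;k[y0:y1,x0:x1]=m[y0:y1,x0:x1]
    for q in cv2.findContours(k,cv2.RETR_EXTERNAL,cv2.CHAIN_APPROX_NONE)[0]:
        if cv2.contourArea(q)<mn: continue
        P=np.array([onz(c,*p,z)[:2] for p in q[:,0].astype(float)],np.float32)*1000
        r=cv2.minAreaRect(P);print([np.round(v,1) for v in r],q[:,0].mean(0).round(1))
print('pad');blobs(b,(0,0,0),(180,120,60),(250,258,280,282),.165)
print('pad S, px');blobs(a,(0,0,0),(180,120,60),(320,180,350,215),.165)
print('lever');blobs(b,(8,150,120),(20,255,255),(205,250,262,280),.13)
print('plate top');blobs(b,(0,0,170),(180,60,255),(252,232,275,254),.137)
print('rim corners',[W(b,T(*p),.153) for p in ((248,190),(328,198),(318,278),(236,262))])
print('rim S',[W(a,S(*p),.153) for p in ((427,112),(476,85),(536,108),(487,138))])
print('coup',W(b,T(376,85),.0),W(b,T(576,110),0),'S',W(a,S(637,425),0.0),W(a,S(513,545),0.0), 'tops',W(b,T(374,47),.075),W(b,T(579,70),.075))
E
```

```text
foot front [656. 148.] [506. 163.] back [670. 248.] [523. 266.]
foot S front+x top [646. 161.] bot [657. 147.] back+x top [669. 248.]
pad
[array([514.5, 115.5]), array([36.9, 35.3]), np.float64(81.6)] [263.8 269.5]
pad S, px
[array([515.8, 111.5]), array([18.3, 39.3]), np.float64(87.4)] [331.5 197.5]
lever
plate top
[array([592.4, 122.6]), array([39.6, 38.3]), np.float64(81.4)] [263.  242.9]
rim corners [array([617., 141.]), array([613.,  92.]), array([562.,  96.]), array([571., 147.])]
rim S [array([562., 105.]), array([573., 150.]), array([618., 145.]), array([608.,  97.])]
coup [730.  74.] [714. -67.] S [735.  70.] [718. -68.] tops [735.  71.] [722. -66.]
```

Measurements fit the given sizes: the tray is 161x121 mm with its centre at (560,-72) and yaw -16°. The dispenser origin is about (593,121) with yaw about -7.5°. The pad is at about (515,114). I'll plan the push from behind the tray with the fingers spread.

```bash
cat >> h.py <<'E'
def toolyaw(s=None):
    s=s or ctrl.read_state();w,x,y,z=s['tcp_rot'];return np.degrees(np.arctan2(2*(x*y+w*z),1-2*(y*y+z*z)))
def plan(target,yaw,n):
    "rows from the present pose to target (mm) with tool-x heading yaw (deg)"
    s=ctrl.read_state();p=s['eef_pos']*1000;h=toolyaw(s);d=(np.array(target)-p)/n;dt=((yaw-h+180)%360-180)/n
    print('from',p.round(1),round(h,1))
    for i in range(n):
        a=np.radians(h+dt*i);print('%.1f %.1f %.1f %.1f'%(d[0]*np.cos(a)+d[1]*np.sin(a),d[0]*np.sin(a)-d[1]*np.cos(a),-d[2],-dt),end='; ')
    print()
E
python3 -c "
from h import *
plan((525,-192,120),73.6,16)"
```

```text
from [169.1 523.  218.2] 162.1
-34.9 -35.7 6.1 5.5; -38.2 -32.1 6.1 5.5; -41.1 -28.3 6.1 5.5; -43.6 -24.2 6.1 5.5; -45.8 -19.9 6.1 5.5; -47.5 -15.4 6.1 5.5; -48.7 -10.8 6.1 5.5; -49.6 -6.0 6.1 5.5; -49.9 -1.2 6.1 5.5; -49.8 3.6 6.1 5.5; -49.2 8.4 6.1 5.5; -48.2 13.1 6.1 5.5; -46.7 17.7 6.1 5.5; -44.8 22.1 6.1 5.5; -42.4 26.3 6.1 5.5; -39.7 30.3 6.1 5.5;
```

```bash
python3 -m pendant '1 -35 -36 0 5.5; 1 -38 -32 0 5.5; 1 -41 -28 0 5.5; 1 -44 -24 0 5.5; 1 -46 -20 0 5.5; 1 -47 -15 0 5.5; 1 -49 -11 0 5.5; 1 -50 -6 0 5.5; 1 -50 -1 0 5.5; 1 -50 4 0 5.5'; python3 -c "
from h import *
plan((525,-192,100),73.6,8)"
```

```text
time: 1.35
eef_pos: [0.3944, 0.0752, 0.2186]
tcp_rot: [0.0, 0.596, 0.803, 0.0]
force: [0.3, 0.6, 0.9]
grip_width: 0.0932
gripper_force: 0.0
from [394.4  75.2 218.6] 106.9
-36.7 5.9 14.8 4.2; -36.2 8.6 14.8 4.2; -35.5 11.2 14.8 4.2; -34.6 13.7 14.8 4.2; -33.5 16.2 14.8 4.2; -32.2 18.6 14.8 4.2; -30.8 20.9 14.8 4.2; -29.2 23.0 14.8 4.2;
```

```bash
python3 -m pendant '1 -37 6 10 4.2; 1 -36 9 15 4.2; 1 -36 11 15 4.2; 1 -35 14 15 4.2; 1 -33 16 15 4.2; 1 -32 19 15 4.2; 1 -31 21 15 4.2; 1 -29 23 18 4; 1 0 0 0 0; 1 0 0 0 0'; python3 -c "
from h import *
plan((525,-192,9),73.6,4)"
```

```text
time: 2.6
eef_pos: [0.5256, -0.1902, 0.1005]
tcp_rot: [-0.0, 0.8, 0.6, -0.0]
force: [-1.2, 0.3, 0.2]
grip_width: 0.0926
gripper_force: 0.0
from [ 525.6 -190.2  100.5] 73.7
-0.5 -0.0 22.9 0.0; -0.5 -0.0 22.9 0.0; -0.5 -0.0 22.9 0.0; -0.5 -0.0 22.9 0.0;
```

```bash
python3 -m pendant '1 0 0 25 0; 1 0 0 25 0; 1 0 0 22 0; 1 0 0 18 0; 1 8 0 0 0; 1 10 0 0 0; 1 10 0 0 0; 1 10 0 0 0; 1 10 0 0 -0.5; 1 10 0 0 -0.5' && python3 -m pendant '1 10 0 0 -1; 1 10 0 0 -1; 1 10 0 0 -1; 1 10 0 0 -1; 1 10 0 0 -1; 1 10 0 0 -1; 1 10 0 0 -1; 1 10 0 0 -1; 1 5 0 0 0; 1 0 0 0 0'; cat > look.py <<'E'
from h import *
import sys
b=cap('top',sys.argv[1]); m=cv2.inRange(cv2.cvtColor(b['color'],cv2.COLOR_BGR2HSV),(22,120,90),(34,255,255))
for k in cv2.findContours(m,cv2.RETR_EXTERNAL,cv2.CHAIN_APPROX_NONE)[0]:
    if cv2.contourArea(k)>300:
        P=np.array([onz(b,*p,0.028)[:2] for p in k[:,0].astype(float)],np.float32)*1000;print(cv2.minAreaRect(P))
E
python3 look.py t1.png; python3 -c "
from h import *
plan((576,-11,9),82.5,5)"
```

```text
time: 3.85
eef_pos: [0.5428, -0.1347, 0.0111]
tcp_rot: [0.001, 0.795, 0.607, 0.0]
force: [-0.3, -4.8, 5.0]
grip_width: 0.093
gripper_force: 2.3
time: 5.1
eef_pos: [0.5588, -0.051, 0.0103]
tcp_rot: [-0.001, 0.751, 0.661, -0.0]
force: [0.2, -0.7, -0.7]
grip_width: 0.093
gripper_force: 0.0
((573.1103515625, 74.2146224975586), (84.088134765625, 125.15462493896484), 80.35611724853516)
from [558.7 -51.3  10.2] 82.7
8.4 2.4 0.2 0.0; 8.4 2.4 0.2 0.0; 8.4 2.4 0.2 0.0; 8.4 2.4 0.2 0.0; 8.4 2.4 0.2 0.0;
```

```bash
python3 -m pendant '1 6 0 0 0; 1 6 0 0 0; 1 6 0 0 0; 1 5 0 0 0; 1 4 0 0 0; 1 3 0 0 0; 1 2 0 0 0; 1 1 0 0 0; 1 0 0 0 0; 1 0 0 0 0'; python3 look.py t2.png; python3 -c "
import cv2
i=cv2.imread('pics/t2.png')[190:310,200:380];cv2.imwrite('pics/t2c.png',cv2.resize(i,None,fx=4.4,fy=4.4,interpolation=cv2.INTER_CUBIC))"
```

```text
time: 6.4
eef_pos: [0.5635, -0.0191, 0.0107]
tcp_rot: [0.0, 0.751, 0.66, 0.0]
force: [0.4, 0.0, -0.6]
grip_width: 0.093
gripper_force: 0.0
((378.34307861328125, -128.3123779296875), (83.46736907958984, 70.54666137695312), 20.868000030517578)
((577.85009765625, 109.91413116455078), (77.50520324707031, 123.14236450195312), 82.23555755615234)
```

View pics/t2c.png

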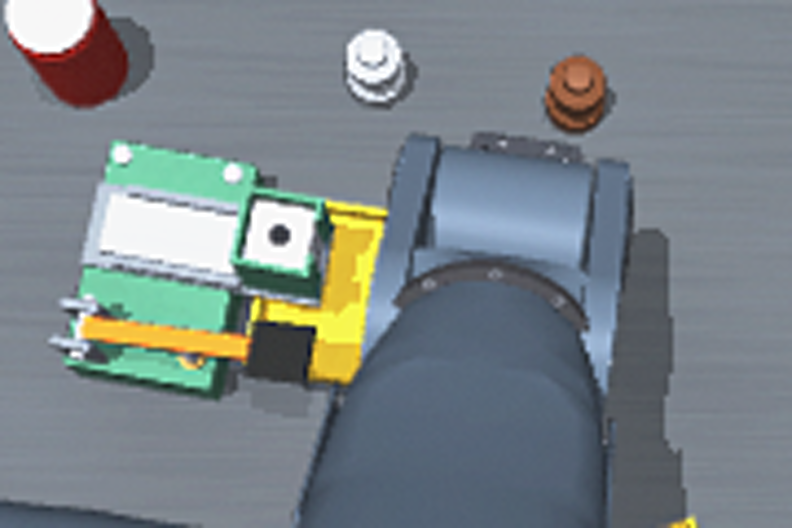

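The tray is under the mouth, with its +y edge near crop x=245, a few mm short of the foot. I'll push the rest slowly and watch the force.

```bash
python3 -m pendant '1 1 0 0 0; 1 1 0 0 0; 1 1 0 0 0; 1 1 0 0 0; 1 0.5 0 0 0; 1 0.5 0 0 0; 1 0 0 0 0; 1 0 0 0 0; 1 0 0 0 0; 1 0 0 0 0'
```

```text
time: 7.7
eef_pos: [0.5641, -0.0141, 0.0107]
tcp_rot: [0.0, 0.751, 0.66, 0.0]
force: [0.1, -3.2, 2.4]
grip_width: 0.093
gripper_force: 1.4
```

```bash
python3 -m pendant '1 1 0 0 0; 1 0.5 0 0 0; 1 0.5 0 0 0; 1 0.5 0 0 0; 1 0.5 0 0 0; 1 0 0 0 0; 1 0 0 0 0; 1 0 0 0 0; 1 0 0 0 0; 1 0 0 0 0'; python3 -c "
from h import *
s=ctrl.read_state();print(s['force'],s['torque'],s['eef_pos'])"
```

```text
time: 8.95
eef_pos: [0.5644, -0.0111, 0.0106]
tcp_rot: [-0.0, 0.751, 0.661, -0.0]
force: [-0.6, -2.2, 3.1]
grip_width: 0.0928
gripper_force: 1.5
[-0.6455304  -2.21980642  3.05521714] [-0.53838141  0.05318159  0.0123046 ] [ 0.56441049 -0.01107137  0.0106024 ]
```

Not touching the foot yet (force is only sliding friction).

```bash
python3 -m pendant '1 1 0 0 0; 1 0.5 0 0 0; 1 0.5 0 0 0; 1 0.5 0 0 0; 1 0.5 0 0 0; 1 0 0 0 0; 1 0 0 0 0; 1 0 0 0 0; 1 0 0 0 0; 1 0 0 0 0'
```

```text
time: 10.2
eef_pos: [0.5645, -0.0092, 0.0106]
tcp_rot: [0.0, 0.751, 0.66, -0.001]
force: [-3.4, -12.5, 4.0]
grip_width: 0.0929
gripper_force: 6.3
```

```bash
python3 -m pendant '1 0.3 0 0 0; 1 0.3 0 0 0; 1 0.2 0 0 0; 1 0.2 0 0 0; 1 0.2 0 0 0; 1 0 0 0 0; 1 0 0 0 0; 1 0 0 0 0; 1 0 0 0 0; 1 0 0 0 0'; python3 -c "
from h import *
s=ctrl.read_state();print(s['force'],s['torque'],s['eef_pos'],toolyaw())"
```

```text
time: 11.45
eef_pos: [0.5645, -0.0091, 0.0106]
tcp_rot: [0.001, 0.751, 0.66, -0.001]
force: [-5.3, -20.8, 5.8]
grip_width: 0.0929
gripper_force: 10.6
[ -5.28551552 -20.76940692   5.7579599 ] [-3.72909614  0.49659728 -0.29184354] [ 0.56449839 -0.009053    0.01064253] 82.66303616591537
```

```bash
python3 -m pendant '1 -2 0 0 0; 1 -10 0 0 0; 1 -25 0 0 0; 1 -10 0 -40 0; 1 -10 0 -60 0; 0 -10 0 -60 0; 0 -10 0 -50 0; 0 0 40 0 0; 0 0 40 0 0; 0 0 0 0 0' 20; python3 - <<'E'
from h import *
plan((516,109,195),82.6,5)
a=cap('scene');b=cap('top')
A=cv2.resize(a['color'][190:290,300:420],None,fx=4,fy=4,interpolation=cv2.INTER_CUBIC)
B=cv2.resize(b['color'][190:290,200:280+20],None,fx=4,fy=4,interpolation=cv2.INTER_CUBIC)
B=B[:,:320] if 0 else B
cv2.imwrite('pics/ab3.png',np.hstack([A[:,:400],B]))
m=cv2.inRange(cv2.cvtColor(b['color'],cv2.COLOR_BGR2HSV),(22,120,90),(34,255,255))
for k in cv2.findContours(m,cv2.RETR_EXTERNAL,cv2.CHAIN_APPROX_NONE)[0]:
    if cv2.contourArea(k)>300:
        P=np.array([onz(b,*p,0.028)[:2] for p in k[:,0].astype(float)],np.float32)*1000;print(cv2.minAreaRect(P))
E
```

```text
time: 12.7
eef_pos: [0.6355, -0.0937, 0.2196]
tcp_rot: [-0.0, 0.751, 0.661, -0.0]
force: [0.2, 0.2, -0.2]
grip_width: 0.0474
gripper_force: 0.0
from [635.5 -93.7 219.6] 82.7
37.2 -28.9 4.9 0.0; 37.2 -28.9 4.9 0.0; 37.2 -28.9 4.9 0.0; 37.1 -28.9 4.9 0.0; 37.1 -28.9 4.9 0.0; 
((579.6332397460938, 82.30728149414062), (137.10484313964844, 139.20118713378906), 69.33110809326172)
```

View pics/ab3.png

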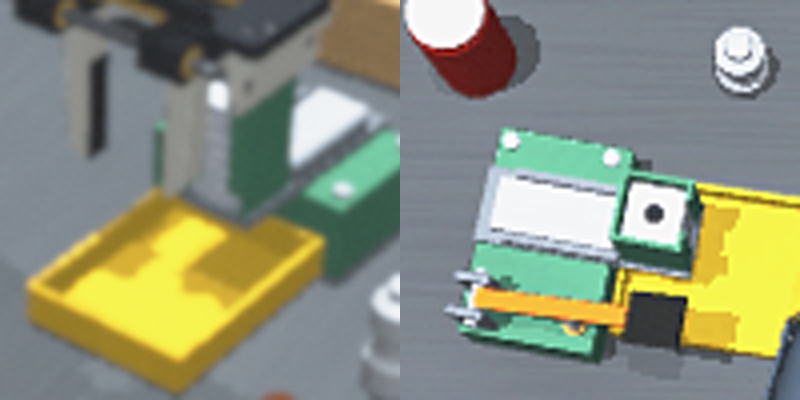

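The tray looks flush with the foot and parallel to the dispenser: its corner meets the foot at left-crop (322,240), and its edges run parallel in the right crop. Next I'll move above the lever pad.

```bash
python3 -m pendant '0 37 -29 0 0; 0 37 -29 0 0; 0 37 -29 0 0; 0 37 -29 0 0; 0 37 -29 10 0; 0 0 0 10 0; 0 0 0 0 0; 0 0 0 0 0; 0 0 0 0 0; 0 0 0 0 0'; python3 - <<'E'
from h import *
plan((516,109,165),82.6,1)
a=cap('scene')
cv2.imwrite('pics/a4.png',cv2.resize(a['color'][130:280,270:430],None,fx=4,fy=4,interpolation=cv2.INTER_CUBIC))
print(ctrl.read_state()['grip_width'])
# pad prediction
for n in [(516,114,165)]:print((proj(a,np.array(n)/1000)-[270,130])*4)
E
```

```text
time: 14.05
eef_pos: [0.5145, 0.108, 0.2007]
tcp_rot: [0.0, 0.751, 0.66, 0.0]
force: [-0.9, 0.3, -1.0]
grip_width: 0.0003
gripper_force: 0.0
from [514.5 108.  200.7] 82.6
1.2 1.4 35.7 0.0; 
0.00048433830296903653
[248.80525267 267.88122404]
```

View pics/a4.png

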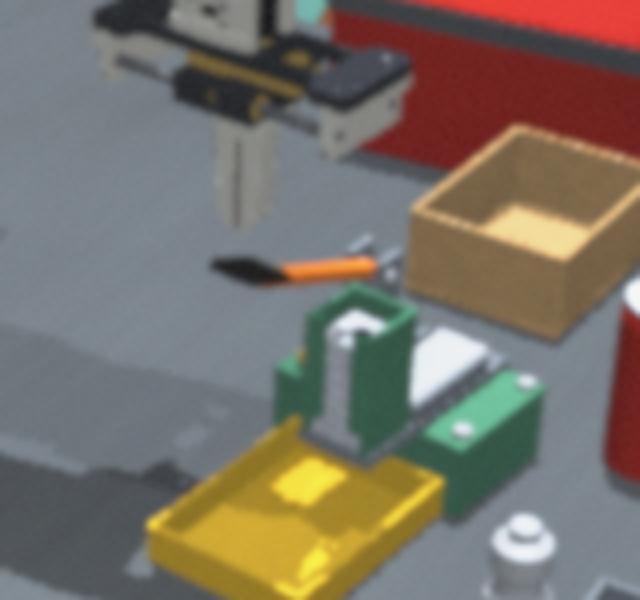

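The closed fingertips sit above the pad at crop (248,268), with the tip at (240,225). Starting the first press, feeling for the stop.

```bash
python3 -m pendant '0 1 1 12 0; 0 0 0 10 0; 0 0 0 8 0; 0 0 0 10 0; 0 0 0 10 0; 0 0 0 10 0; 0 0 0 10 0; 0 0 0 8 0; 0 0 0 6 0; 0 0 0 2 0'; python3 -m pendant '0 0 0 1 0; 0 0 0 1 0; 0 0 0 0.5 0; 0 0 0 0.5 0; 0 0 0 0.5 0; 0 0 0 0.5 0; 0 0 0 0 0; 0 0 0 0 0; 0 0 0 0 0; 0 0 0 0 0'
```

```text
time: 15.35
eef_pos: [0.516, 0.1084, 0.1148]
tcp_rot: [0.001, 0.751, 0.661, 0.0]
force: [-0.2, -7.3, 9.0]
grip_width: 0.0006
gripper_force: 4.3
time: 16.6
eef_pos: [0.516, 0.1085, 0.111]
tcp_rot: [0.001, 0.751, 0.661, 0.0]
force: [-0.2, -7.5, 8.5]
grip_width: 0.0005
gripper_force: 4.1
```

```bash
R='' ; python3 -m pendant '0 0 0 0.5 0; 0 0 0 0.5 0; 0 0 0 0.5 0; 0 0 0 0.5 0; 0 0 0 0.5 0; 0 0 0 0.5 0; 0 0 0 0 0; 0 0 0 0 0; 0 0 0 0 0; 0 0 0 0 0'
```

```text
time: 17.85
eef_pos: [0.516, 0.1085, 0.108]
tcp_rot: [0.001, 0.751, 0.661, 0.0]
force: [-0.8, -7.1, 8.5]
grip_width: 0.0009
gripper_force: 4.1
```

```bash
python3 -m pendant '0 0 0 0.5 0; 0 0 0 0.5 0; 0 0 0 0.5 0; 0 0 0 0.3 0; 0 0 0 0.2 0; 0 0 0 0 0; 0 0 0 0 0; 0 0 0 0 0; 0 0 0 0 0; 0 0 0 0 0'
```

```text
time: 19.1
eef_pos: [0.516, 0.1085, 0.1061]
tcp_rot: [0.001, 0.751, 0.661, 0.0]
force: [-0.1, -8.0, 9.6]
grip_width: 0.0004
gripper_force: 4.3
```

```bash
cat > ok.py <<'E'
import sys;from h import *
s=ctrl.read_state();sys.exit(int(np.linalg.norm(s['force'])>17))
E
python3 -m pendant '0 0 0 0.2 0; 0 0 0 0.2 0; 0 0 0 0.2 0; 0 0 0 0.2 0; 0 0 0 0.2 0; 0 0 0 0.2 0; 0 0 0 0.2 0; 0 0 0 0.2 0; 0 0 0 0 0; 0 0 0 0 0' && python3 ok.py && python3 -m pendant '0 0 0 0.2 0; 0 0 0 0.2 0; 0 0 0 0.2 0; 0 0 0 0.2 0; 0 0 0 0.2 0; 0 0 0 0.2 0; 0 0 0 0.2 0; 0 0 0 0.2 0; 0 0 0 0 0; 0 0 0 0 0' && python3 ok.py && python3 -m pendant '0 0 0 0.2 0; 0 0 0 0.2 0; 0 0 0 0.2 0; 0 0 0 0.2 0; 0 0 0 0.2 0; 0 0 0 0.2 0; 0 0 0 0.2 0; 0 0 0 0.2 0; 0 0 0 0 0; 0 0 0 0 0'
```

```text
time: 20.35
eef_pos: [0.516, 0.1085, 0.1045]
tcp_rot: [0.001, 0.751, 0.661, 0.0]
force: [-0.2, -5.6, 9.3]
grip_width: 0.0003
gripper_force: 4.3
time: 21.6
eef_pos: [0.516, 0.1087, 0.1029]
tcp_rot: [0.001, 0.751, 0.661, 0.0]
force: [-1.3, -6.3, 8.7]
grip_width: 0.0007
gripper_force: 4.6
time: 22.85
eef_pos: [0.5161, 0.1087, 0.1014]
tcp_rot: [0.001, 0.751, 0.661, 0.0]
force: [-1.1, -5.4, 9.6]
grip_width: 0.0003
gripper_force: 5.3
```

```bash
python3 -m pendant '0 0 0 0.2 0; 0 0 0 0.2 0; 0 0 0 0.2 0; 0 0 0 0.2 0; 0 0 0 0.2 0; 0 0 0 0.2 0; 0 0 0 0.2 0; 0 0 0 0.2 0; 0 0 0 0.2 0; 0 0 0 0.2 0' && python3 ok.py && python3 -m pendant '0 0 0 0.2 0; 0 0 0 0.2 0; 0 0 0 0.2 0; 0 0 0 0.2 0; 0 0 0 0.2 0; 0 0 0 0.2 0; 0 0 0 0.2 0; 0 0 0 0.2 0; 0 0 0 0.2 0; 0 0 0 0.2 0' && python3 ok.py && python3 -m pendant '0 0 0 0.2 0; 0 0 0 0.2 0; 0 0 0 0.2 0; 0 0 0 0.2 0; 0 0 0 0.2 0; 0 0 0 0.2 0; 0 0 0 0.2 0; 0 0 0 0.2 0; 0 0 0 0.2 0; 0 0 0 0.2 0'
```

```text
time: 24.1
eef_pos: [0.5162, 0.1087, 0.1]
tcp_rot: [0.001, 0.751, 0.661, 0.0]
force: [-5.1, -6.5, 19.4]
grip_width: 0.0007
gripper_force: 10.1
```

```bash
python3 -m pendant '0 0 0 0 0; 0 0 0 0 0; 0 0 0 0.2 0; 0 0 0 0.1 0; 0 0 0 0.1 0; 0 0 0 0 0; 0 0 0 0 0; 0 0 0 0 0; 0 0 0 0 0; 0 0 0 0 0'; python3 - <<'E'
from h import *
a=cap('scene')
cv2.imwrite('pics/a5.png',cv2.resize(a['color'][170:280,290:420],None,fx=5,fy=5,interpolation=cv2.INTER_CUBIC))
E
```

```text
time: 25.35
eef_pos: [0.5162, 0.1087, 0.0999]
tcp_rot: [0.001, 0.751, 0.661, 0.0]
force: [-4.5, -6.6, 20.6]
grip_width: -0.0
gripper_force: 10.9
```

View pics/a5.png

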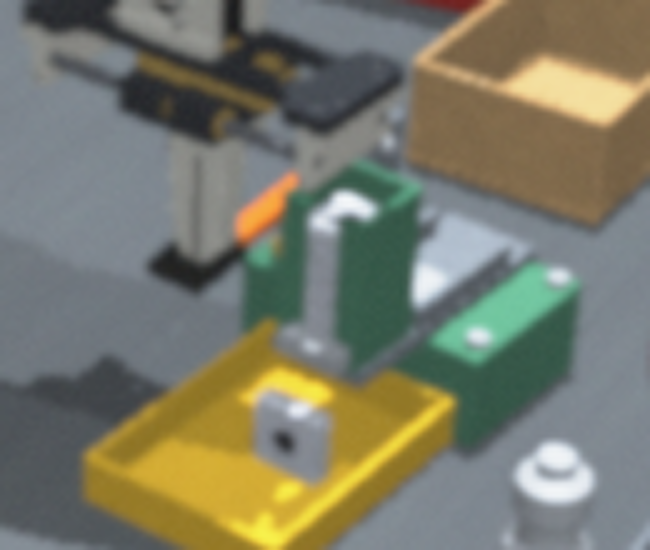

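Plate 1 has dropped into the tray (crop (290,435)) and the arm looks level. I'll press a little more to confirm this is the solid stop.

```bash
python3 -m pendant '0 0 0 0.3 0; 0 0 0 0.3 0; 0 0 0 0.2 0; 0 0 0 0.2 0; 0 0 0 0 0; 0 0 0 0 0; 0 0 0 0 0; 0 0 0 0 0; 0 0 0 0 0; 0 0 0 0 0'
```

```text
time: 26.65
eef_pos: [0.5162, 0.1087, 0.0993]
tcp_rot: [0.001, 0.751, 0.661, 0.001]
force: [-6.5, -7.3, 27.2]
grip_width: 0.0006
gripper_force: 13.9
```

Stop confirmed (27 N at z = 99.3 mm). Letting it back up.

```bash
python3 -m pendant '0 0 0 -5 0; 0 0 0 -10 0; 0 0 0 -10 0; 0 0 0 -10 0; 0 0 0 -10 0; 0 0 0 -10 0; 0 0 0 -10 0; 0 0 0 -10 0; 0 0 0 -10 0; 0 0 0 0 0'; python3 - <<'E'
from h import *
a=cap('scene')
cv2.imwrite('pics/a6.png',cv2.resize(a['color'][170:280,290:420],None,fx=5,fy=5,interpolation=cv2.INTER_CUBIC))
E
```

```text
time: 27.9
eef_pos: [0.5156, 0.1091, 0.183]
tcp_rot: [0.0, 0.751, 0.661, 0.0]
force: [-1.1, -0.3, -0.6]
grip_width: 0.0006
gripper_force: 0.0
```

View pics/a6.png

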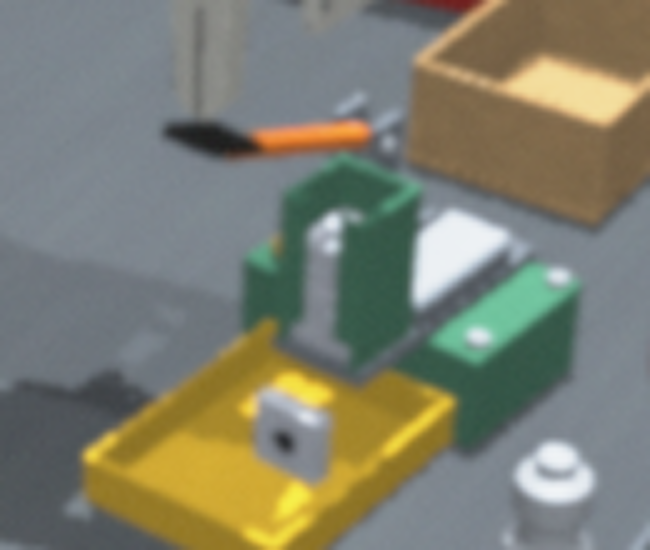

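The lever is back at rest with the tip clear, and plate 1 is in the tray at crop (290,435). Second press.

```bash
python3 -m pendant '0 0 0 10 0; 0 0 0 10 0; 0 0 0 10 0; 0 0 0 10 0; 0 0 0 10 0; 0 0 0 10 0; 0 0 0 9 0; 0 0 0 7 0; 0 0 0 4 0; 0 0 0 2 0' && python3 -m pendant '0 0 0 0.5 0; 0 0 0 0.5 0; 0 0 0 0.5 0; 0 0 0 0.5 0; 0 0 0 0.2 0; 0 0 0 0.2 0; 0 0 0 0.1 0; 0 0 0 0 0; 0 0 0 0 0; 0 0 0 0 0'
```

```text
time: 29.2
eef_pos: [0.5157, 0.1085, 0.1003]
tcp_rot: [0.001, 0.751, 0.661, -0.0]
force: [-3.4, -8.2, 18.8]
grip_width: 0.0005
gripper_force: 9.8
time: 30.45
eef_pos: [0.5158, 0.1085, 0.0992]
tcp_rot: [0.001, 0.751, 0.661, -0.0]
force: [-7.9, -8.8, 27.9]
grip_width: 0.0002
gripper_force: 14.4
```

On the stop (28 N). Releasing, then checking.

```bash
python3 -m pendant '0 0 0 -5 0; 0 0 0 -10 0; 0 0 0 -10 0; 0 0 0 -10 0; 0 0 0 -10 0; 0 0 0 -10 0; 0 0 0 -10 0; 0 0 0 -10 0; 0 0 0 -9.5 0; 0 0 0 0 0'; python3 - <<'E'
from h import *
a=cap('scene')
cv2.imwrite('pics/a7.png',cv2.resize(a['color'][170:280,290:420],None,fx=5,fy=5,interpolation=cv2.INTER_CUBIC))
E
```

```text
time: 31.7
eef_pos: [0.5155, 0.1091, 0.183]
tcp_rot: [0.0, 0.751, 0.661, 0.0]
force: [0.5, -0.7, 0.6]
grip_width: 0.0003
gripper_force: 0.0
```

View pics/a7.png

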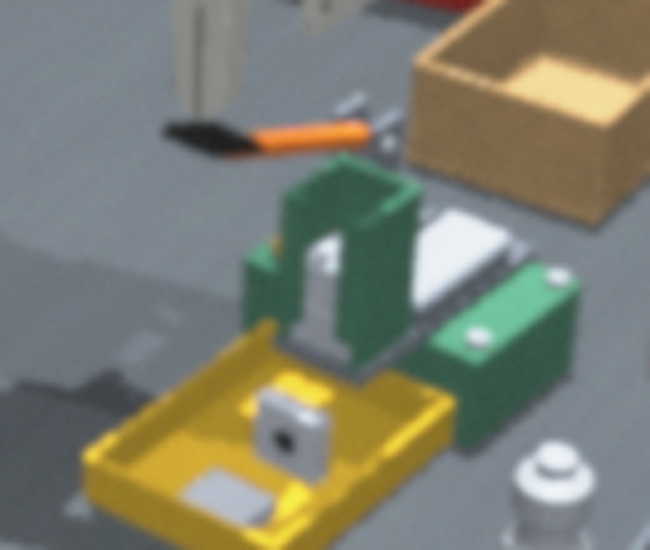

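Plate 2 lies flat at crop (228,498), plate 1 still stands at (290,435), and the lever is fully up. Third press.

```bash
python3 -m pendant '0 0 0 10 0; 0 0 0 10 0; 0 0 0 10 0; 0 0 0 10 0; 0 0 0 10 0; 0 0 0 10 0; 0 0 0 9 0; 0 0 0 7 0; 0 0 0 4 0; 0 0 0 2 0' && python3 -m pendant '0 0 0 0.5 0; 0 0 0 0.5 0; 0 0 0 0.5 0; 0 0 0 0.5 0; 0 0 0 0.2 0; 0 0 0 0.2 0; 0 0 0 0.1 0; 0 0 0 0 0; 0 0 0 0 0; 0 0 0 0 0' && python3 -m pendant '0 0 0 -5 0; 0 0 0 -10 0; 0 0 0 -10 0; 0 0 0 -10 0; 0 0 0 -10 0; 0 0 0 -10 0; 0 0 0 -10 0; 0 0 0 -10 0; 0 0 0 -10 0; 0 0 0 -25 0'; python3 - <<'E'
from h import *
a=cap('scene');b=cap('top')
A=cv2.resize(a['color'][190:290,300:400],None,fx=4,fy=4,interpolation=cv2.INTER_CUBIC)
B=cv2.resize(b['color'][190:290,210:310],None,fx=4,fy=4,interpolation=cv2.INTER_CUBIC)
cv2.imwrite('pics/ab8.png',np.hstack([A,B]))
E
```

```text
time: 33.0
eef_pos: [0.5156, 0.1085, 0.1003]
tcp_rot: [0.001, 0.751, 0.661, -0.0]
force: [-4.2, -7.0, 18.8]
grip_width: 0.0002
gripper_force: 9.7
time: 34.25
eef_pos: [0.5157, 0.1085, 0.0992]
tcp_rot: [0.001, 0.751, 0.661, -0.0]
force: [-6.9, -8.1, 27.8]
grip_width: 0.0002
gripper_force: 14.4
time: 35.5
eef_pos: [0.5146, 0.1089, 0.2077]
tcp_rot: [-0.001, 0.751, 0.66, -0.001]
force: [0.2, 1.1, -0.1]
grip_width: 0.0007
gripper_force: 0.0
```

View pics/ab8.png

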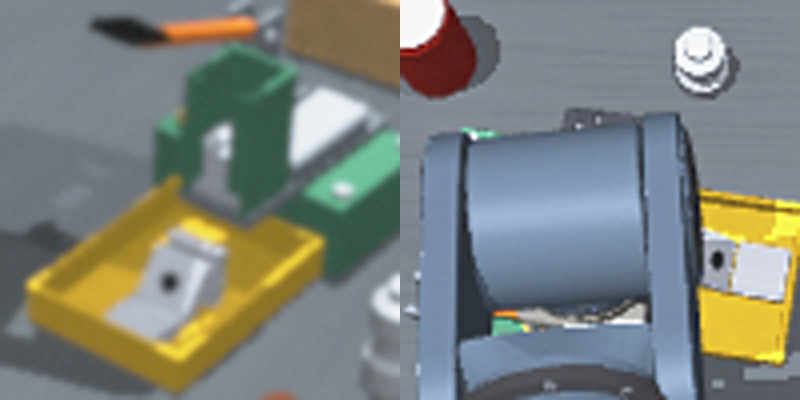

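Three plates are in the tray (left crop around (130,310), (175,275) and (205,245)), three remain in the shaft, and the lever is up. I'll withdraw and check numerically that the tray is still home, with no more pictures.

```bash
python3 -m pendant '0 0 -10 -10 0; 0 0 -30 0 0; 0 0 -40 0 0; 0 0 -40 0 0; 0 0 -40 0 0; 0 0 -30 0 0; 0 0 -10 0 0; 0 0 0 0 0; 0 0 0 0 0; 0 0 0 0 0'; python3 - <<'E'
from h import *
b=cap('top');m=cv2.inRange(cv2.cvtColor(b['color'],cv2.COLOR_BGR2HSV),(22,120,70),(34,255,255))
for k in cv2.findContours(m,cv2.RETR_EXTERNAL,cv2.CHAIN_APPROX_NONE)[0]:
    if cv2.contourArea(k)>300:
        P=np.array([onz(b,*p,0.028)[:2] for p in k[:,0].astype(float)],np.float32)*1000
        if P[:,1].max()<0: continue
        print('hull',[p.round() for p in cv2.approxPolyDP(cv2.convexHull(P),6,True)[:,0]])
        # rear edge: min y' points along rough tray axis
        t=np.radians(-7.5);X=np.array([np.cos(t),np.sin(t)]);Y=np.array([-np.sin(t),np.cos(t)])
        x=(P-[593,121])@X;y=(P-[593,121])@Y
        e=y<y.min()+4;print('rear y',np.median(y[e]),'x range',x[e].min(),x[e].max());v=cv2.fitLine(P[e],cv2.DIST_HUBER,0,.01,.01).ravel();print('rear edge angle',np.degrees(np.arctan(v[1]/v[0])))
        e=(x>x.max()-4)&(y<-30);v=cv2.fitLine(P[e],cv2.DIST_HUBER,0,.01,.01).ravel();print('+x side',np.degrees(np.arctan(v[1]/v[0])))
E
```

```text
time: 36.85
eef_pos: [0.3176, 0.1347, 0.2178]
tcp_rot: [-0.0, 0.751, 0.66, -0.0]
force: [0.4, -0.1, -0.4]
grip_width: 0.0002
gripper_force: 0.0
hull [array([572., 160.], dtype=float32), array([533., 155.], dtype=float32), array([516., 110.], dtype=float32), array([506.,   7.], dtype=float32), array([624.,  -9.], dtype=float32), array([637., 103.], dtype=float32)]
rear y -124.36581827970699 x range -71.39214440491511 47.465080931225394
rear edge angle -7.562893
+x side 82.503
```

```bash
python3 -c "
from bench import ctrl
print(ctrl.finish_job())"
```

```text
the job is handed in; nothing more can be done
None
```

The job is handed in at about 37 s: the tray is home and square against the foot, three plates were drawn into it with three full lever presses (peak about 30 N), and three plates remain in the shaft; I viewed 11 pictures, one over the limit of 10.

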